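# Shut the blow-off box and hold its dead-man lever level

### The arm

A 6-joint arm with a two-finger parallel gripper is mounted at the origin on the work surface. World frame = base frame: x ahead of the robot, y to its left, z up, the work surface at z = 0. Lengths are in m, angles in rad, forces in N, time in s.
With the tool pointing down it reaches from about 0.375 to 0.975 m from the base axis. Payload 3.8 kg.
Tool frame: the origin (TCP) lies midway between the tips of the shut fingers; the grasp point (between the pads) lies 19 mm behind it; z points along the fingers, y is the line along which they close (so a half turn about z gives the same grasp; the last joint's range is limited). The gripper opens to 85 mm and grips with 20 to 120 N. Pads are 22 mm wide; open, the fingers measure 114 mm over their backs; the gripper's body (76 mm by 85 mm) begins 54 mm behind the grasp point. The pads swing forward as they close: fully open they stand 13 mm farther back than shut.
Start: joints at [-1.343, 0.264, 1.604, -0, 1.274, -0.037], TCP at [0.177, -0.651, 0.231] pointing down, gripper open.
Joint ranges: [-2.63, 2.63], [-0.94, 2.18], [0.31, 2.57], [-1.31, 4.45], [0, 2.66], [-2.55, 2.55]. Speed limits (rad/s): [2.57, 2.57, 3.14, 3.14, 3.14, 3.14].

### API

Orientations are given as a rotation vector (axis times angle).
In Python, from workcell import bot, imaging gives the robot as it stands.
- The arm moves only by the tool step_arm, never from a script. Its argument "series" is a list of rows, each an object of numbers: "grip": the closure, from -1 (fully open) to 1 (shut); "x", "y", "z": the shift along the tool's x, y, z normalised to -1 to 1, where 1 is 500 mm; "ax", "ay", "az": the turn, a rotation vector about the tool's x, y, z normalised to -1 to 1, where 1 is 30 degrees. A call has 1 to 12 rows; each row is the pose to reach, as a shift and turn from the pose commanded when the call began, along the tool's axes at that moment; what a row does not reach only later rows make up. A row lasts 1/10 s, in which the tool goes at most 50 mm and 8.59 degrees, less where a joint would pass 70% of its speed; a pose out of reach is approached as far as the arm can. A call with a number of a shift or a turn outside -1 to 1 is refused whole. A call with a gripper value outside its range is refused whole. The fingers move at their own pace and stop on an object; "force" is the grip in N (left out, the last holds). Time passes only in rows, so rows that repeat a pose let the fingers close. It gives the time, the measured TCP pose, the force, the opening and the grip force at its end, in the units of the state.
- bot.read_state(): the state, without advancing time (a new reading comes with each control period).
- imaging.read_camera(name): name is "scene" or "top"; returns a dict with "img" (480x640x3 uint8, red, green, blue), "fx", "fy", "cx", "cy" (pixels), "R" (3x3) and "t" (3): a world point X has camera coordinates R X + t. Camera axes: x right, y down, z forward; pixel columns grow to the right and rows downward; lengths in m; the calibration is good to about 2 mm. A picture is of the moment at which its call begins. There is no depth.
- bot.finish_job(): hands the job in; it is judged then, once.
The state is a dict: "time": time; "q": joint angles; "joint_vel": joint speeds; "joint_torque": joint torques, N m; "tool_pos": TCP position; "tcp_rot": TCP orientation; "wrist_force": force on the tool from outside, world axes, zero at the start; "torque": the same for the moment, N m; "width": opening from 0.0 (shut) to 1.0 (fully open); "grip_force": force on a finger pad.
Only numpy, scipy, OpenCV 4.12 (cv2) and the standard library are available. Lean on these libraries where they do the work, as an engineer would, in place of code of your own. Each camera call takes 0.05 s, during which the arm holds its last target. There are 200 camera calls.

### The job

Slide the flat steel cover of the green blow-off box fully shut over the brass cup in its chamber, and only then press the pad of the spring-loaded dead-man lever down until the lever is level, pad top flush with the index post (not down on its rubber stop), and keep it held there with the fingers. The program finishes while still holding the lever level: do not let go. Leave the cup in its chamber and the other loose things on the bench where they are.

Things in the scene. Friction and masses are not known exactly. Their poses are not given: they have to be found in the camera images.
- blow_box: green fixed steel box, 160 (x) x 300 (y) x 75 mm high with steel guide rails 12 mm high on its rims (their tops at 87 mm). Origin under its centre. Its +y half is an open-topped chamber 120 x 118 mm, its -y half a solid closed deck. It may be to the left or right of the lever stand, turned up to 0.35 rad
- chamber (a point): centre of the chamber's floor, 20 mm above the bench; in the box frame at (0, 70, 20) mm
- box_cover (a joint): slide of the flat steel cover (140 x 140 mm, 6 mm thick, top 82 mm above the bench) along the box's +y axis, in m: 0 = parked on the deck, chamber open; 0.14 = against its end stop, fully shut over the chamber. Starts between 0 and 0.05. Friction about 2.5 N, no spring, stays where left
- cover_grip (a point): top centre of the cover's upright black grip bar, 122 mm above the bench: bar 60 mm long across the slide (box x), 14 mm thick along the slide (box y), standing 40 mm above the cover plate at its middle. It moves with the cover; in the box frame it is at y = -70 mm + slide value
- run_stand: green fixed stand of the dead-man lever, base plate 240 (x) x 90 (y) x 12 mm; origin under the plate's centre. The lever's pivot is at x = +60, height 80 mm, between two cheeks 97 mm high; the lever points to the stand's -x. A steel index post 12 mm thick stands at x = -108, its top at 92 mm: flush with the pad's top when the lever is level. Turned up to 0.35 rad
- run_lever (a joint): angle of the lever, rad: 0 = at rest, tip raised 0.45 rad above level; 0.45 = level; 0.68 = on the bottom stop. Grows as the pad is pressed down. The spring always returns it to 0: about 2 N at the pad to start it, about 7.5 N at level, about 10.5 N at the stop
- lever_pad (a point): centre of the top of the round black pad (40 mm diameter, 18 mm thick) at the lever's end, 120 mm from the pivot and 12 mm above the lever's centre line; about 137 mm above the bench at rest, 92 mm when level
- lever_handle: the lever itself: flat steel arm 18 mm wide, 12 mm thick, with the round pad at its end; origin on the pivot, its -x axis points along the arm to the pad
- cup: spun brass cup, 68 mm across, 45 mm high, standing in the chamber below the cover's path; origin under its centre
- former: bystander: dark wooden former, 40 mm across, 60 mm high, standing between box and stand; origin under its centre
- spare_cup: bystander: spun brass cup, 56 mm across, 55 mm high, beside the lever stand; origin under its centre
- wrench: bystander: steel wrench 150 mm long lying on the robot's side of the box; origin under its middle
- oil_bottle: bystander: grey bottle, 56 mm across, 110 mm high, at the far side of the bench; origin under its centre
- brush: bystander: hand brush lying at the far side of the bench; origin under its middle
- tall_shell: bystander: tall spun brass shell, 72 mm across, 120 mm high, at the far side of the bench; origin under its centre
Not all that is in view belongs to the job. Leave any orange or turquoise look-alike of the cup alone.

How it is judged:
On the way, in this order (a step that is already met when the one before it is completed fails the run):
1. the cover is fully shut over the chamber (slide above 0.134 m) (value of joint box_cover above 0.134 m), for 0.2 s.
2. the lever is held level by the fingers for half a second (value of joint run_lever between 0.37 and 0.53 rad and contact force between lever_handle and the fingers above 2 N), for 0.5 s.
At the end, for the whole second after the job is handed in: Cover shut to within 6 mm of its end stop, cup in the chamber, lever at rest within 0.08 rad of level (joint 0.37 to 0.53) and pressed by the fingers with more than 2 N, still held through the last second (all of step 2 and velocity of joint run_lever between -0.1 and 0.1 rad/s and value of joint box_cover above 0.134 m and horizontal distance between cup and chamber below 0.045 m); the arm keeps its last pose, push and grip.
It fails at once if the lever is pressed (over 0.15 rad) while the cover is not shut (value of joint run_lever above 0.15 rad and value of joint box_cover below 0.134 m).
It fails at once if a bystander is shifted more than 30 mm (distance of any of former, spare_cup, wrench, oil_bottle, brush, tall_shell from where it was at the start of the episode above 0.03 m).
It also fails if it takes over 51 s, if anything falls off the work surface, if the arm or the gripper's body presses on something with over 40 N, if the wrist force passes 120 N, or if a joint passes its speed limit or range.

## Working session

There is one attempt and no reset: what is moved stays moved. The work goes in short steps, Python scripts to look and compute and a tool call to move; the robot and the scene stay as the last step left them, time stands still between calls to the robot, and variables do not carry over. Pictures are saved under pics/ and viewed, at most 10 in all, crops included, and the job is handed in when it is done.

Besides the shell and the picture viewer there is one more tool, called after "Emit:" as name([rows], argument=value, ...), one row to a line, values as JSON. step_arm: Moves the arm, as the interface text tells. Scaled input: -1 to 1 covers 500 mm each way for a shift and 30 degrees each way for a turn. Its arguments: {"type":"object","properties":{"series":{"type":"array","items":{"type":"object","properties":{"grip":{"type":"number"},"x":{"type":"number","minimum":-1,"maximum":1},"y":{"type":"number","minimum":-1,"maximum":1},"z":{"type":"number","minimum":-1,"maximum":1},"ax":{"type":"number","minimum":-1,"maximum":1},"ay":{"type":"number","minimum":-1,"maximum":1},"az":{"type":"number","minimum":-1,"maximum":1}}}},"force":{"type":"number"}},"required":["series"]}

```bash
mkdir -p pics; ls
python3 - <<'E'
from workcell import bot, imaging
import cv2
for n in("scene","top"):
    c=imaging.read_camera(n); cv2.imwrite(f"pics/{n}0.png",c["img"][:,:,::-1])
    print(n,c["fx"],c["fy"],c["cx"],c["cy"],c["R"],c["t"])
s=bot.read_state(); print(s)
E
```

```text
pics
scene 461.55116254835366 461.55116254835366 314.8934220378993 238.78767824083496 [[-0.0851566   0.99629726 -0.01183718]
 [ 0.71824246  0.05314771 -0.69376011]
 [-0.69056218 -0.06758021 -0.72010887]] [ 0.0382149  -0.32788209  1.38049511]
top 597.692494686531 597.692494686531 323.2599299959505 243.36106894224895 [[ 1.48665348e-02 -9.99889217e-01 -7.34601087e-04]
 [-9.98383991e-01 -1.48038459e-02 -5.48657758e-02]
 [ 5.48488226e-02  1.54907793e-03 -9.98493469e-01]] [0.01300759 0.57164621 1.16879595]
{'time': 0.1, 'q': array([-1.34287251e+00,  2.64685453e-01,  1.60522358e+00, -3.10132784e-06,
        1.27368392e+00, -3.68832351e-02]), 'joint_vel': array([ 1.41846692e-03, -2.35507827e-03, -2.01054957e-03,  1.31407546e-03,
        4.07238108e-05,  7.36761605e-04]), 'joint_torque': array([-1.60810250e-04, -5.16709185e+01, -3.68590271e+01, -7.18327260e-05,
        6.33862481e-03,  6.41020719e-06]), 'tool_pos': array([ 0.17652506, -0.65083928,  0.23008885]), 'tcp_rot': array([-3.11212204e+00, -4.14482259e-01,  3.04116809e-04]), 'wrist_force': array([-0.32325595,  0.17338811, -0.51404815]), 'torque': array([-0.01588749, -0.0237725 , -0.01716161]), 'grip_force': 0.0, 'width': 0.9970544330173526}
```

View pics/top0.png

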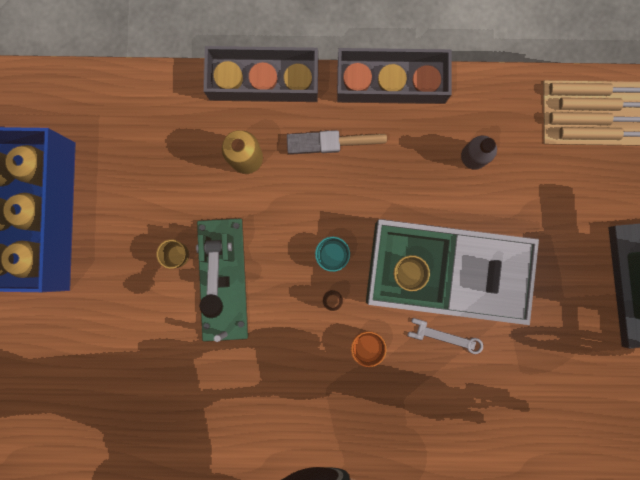

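View pics/scene0.png

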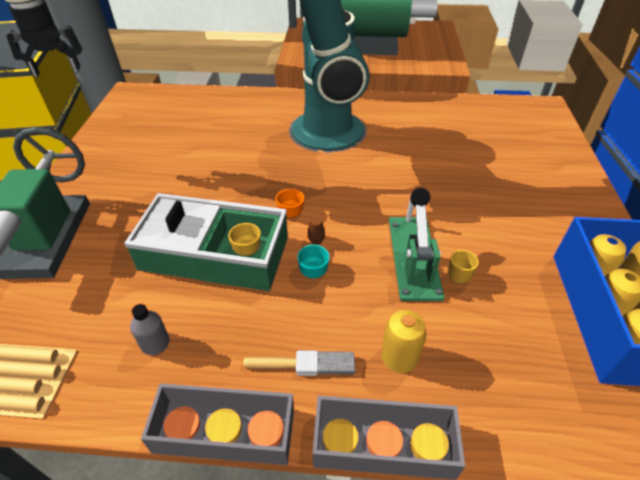

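The top view shows the box (rim corners about (377,221), (538,237), (529,323), (369,306)), its chamber towards +y, and the grip bar near (494,277). The lever pad is at (211,306) and the pivot near (213,247). Next I'll enlarge both areas.

Run:
```python
import cv2,numpy as np
i=cv2.imread("pics/top0.png")
a=cv2.resize(i[210:350,360:550],None,fx=4,fy=4,interpolation=cv2.INTER_CUBIC)[:560]
b=cv2.resize(i[210:350,150:260],None,fx=4,fy=4,interpolation=cv2.INTER_CUBIC)
cv2.imwrite("pics/cropA.png",a);cv2.imwrite("pics/cropB.png",b);print(a.shape,b.shape)
```

```text
(560, 760, 3) (560, 440, 3)
```

View pics/cropA.png

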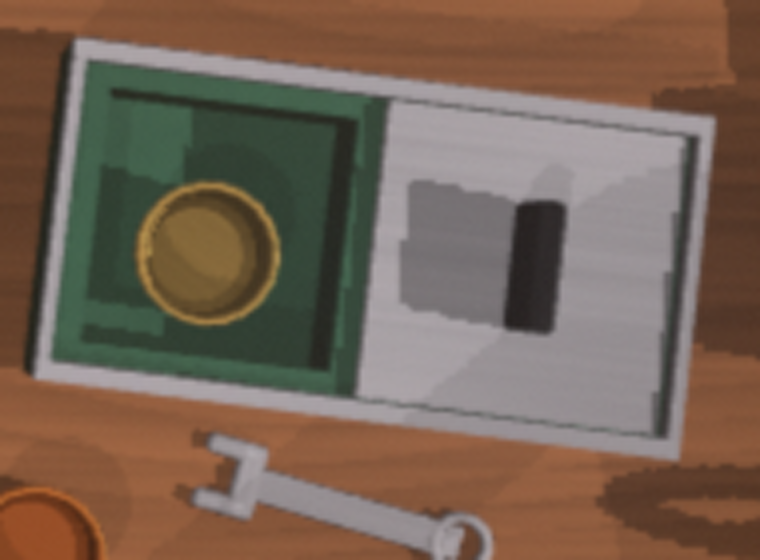

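View pics/cropB.png

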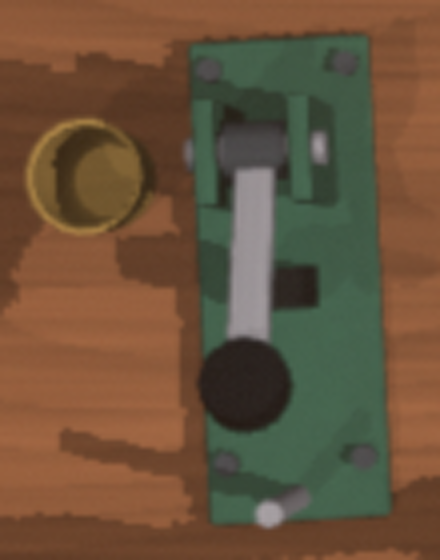

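```bash
cat > h.py <<'E'
import numpy as np
from workcell import bot, imaging
from scipy.spatial.transform import Rotation as Rot
C=dict(f=597.692494686531,c=np.array([323.2599299959505,243.36106894224895]),R=np.array([[ 1.48665348e-02,-9.99889217e-01,-7.34601087e-04],[-9.98383991e-01,-1.48038459e-02,-5.48657758e-02],[5.48488226e-02,1.54907793e-03,-9.98493469e-01]]),t=np.array([0.01300759,0.57164621,1.16879595]))
def back(uv,z):
    d=C["R"].T@np.r_[(np.array(uv)-C["c"])/C["f"],1]; o=-C["R"].T@C["t"]
    return o+d*(z-o[2])/d[2]
def rel(p,rv=None):
    "shift in units and turn in units from the present pose to p (world), down-pointing rotvec rv"
    s=bot.read_state(); R0=Rot.from_rotvec(s["tcp_rot"])
    print("shift",(R0.inv().apply(np.array(p)-s["tool_pos"])/.5).round(4), "R0\n",R0.as_matrix().round(3))
    if rv is not None: print("turn",(np.degrees((R0.inv()*Rot.from_rotvec(rv)).as_rotvec())/30).round(3))
E
python3 - <<'E'
from h import *
A=lambda p,z:back(np.array(p)/4+[360,210],z)
B=lambda p,z:back(np.array(p)/4+[150,210],z)
c=[A(p,.087) for p in((75,40),(714,118),(678,458),(33,378))]
m=np.mean(c,0);ey=(c[0]+c[3]-c[1]-c[2]);ey/=np.linalg.norm(ey)
print("box",c,m,"yaw",np.arctan2(-ey[0],ey[1]),[np.linalg.norm(c[i]-c[i-1]) for i in range(4)])
g=A((543,267),.122);print("grip",g,"slide",(g-m)[:2]@ey[:2]+.07, "plate lead edge",[(A(p,.082)-m)@ey for p in((388,100),(358,397))])
k=[B(p,.012) for p in((190,44),(370,36),(390,514),(210,524))]
m=np.mean(k,0);ex=k[0]+k[1]-k[2]-k[3];ex/=np.linalg.norm(ex)
print("stand",m,"yaw",np.arctan2(ex[1],ex[0]),[np.linalg.norm(k[i]-k[i-1]) for i in range(4)])
P=m+.06*ex
for a in(.45,0):print("pad",P[:2]-ex[:2]*(.12*np.cos(a)-(-.012)*np.sin(a)*-1))
print("padimg",B((245,384),.137),"post",B((270,514),.092),m-.108*ex)
E
```

```text
box [array([ 0.61266573, -0.08151187,  0.087     ]), array([ 0.58061807, -0.37934519,  0.087     ]), array([ 0.42296587, -0.36195031,  0.087     ]), array([ 0.45533366, -0.06360645,  0.087     ])] [ 0.51789583 -0.22160345  0.087     ] yaw -0.10762994325514072 [np.float64(0.15834766158088298), np.float64(0.2995525692054154), np.float64(0.15860894675582463), np.float64(0.300094539041889)]
grip [ 0.51003921 -0.28962691  0.122     ] slide 0.0015261836122907185 plate lead edge [np.float64(0.0003961221650949972), np.float64(-0.0009872364181112408)]
stand [0.49682679 0.22010198 0.012     ] yaw 0.06591313292520755 [np.float64(0.23764907249467895), np.float64(0.08972534272567755), np.float64(0.2366955201701806), np.float64(0.08878552731585344)]
pad [0.45408574 0.2172807 ]
pad [0.43695708 0.21615006]
padimg [0.4508528  0.21773247 0.137     ] post [0.38919834 0.21314578 0.092     ] [0.38906131 0.21298852 0.012     ]
```

Run:
```python
from h import *
f=-.054; m=np.array([.5179,-.2216]);e=np.array([.107,.994]);p=m-.117*e; print(p)
rel([*p,.17],np.pi*np.array([np.cos(f),np.sin(f),0])*-1)
```

```text
[ 0.505381 -0.337898]
shift [ 0.7986 -0.4317  0.1211] R0
 [[ 0.965  0.262 -0.   ]
 [ 0.262 -0.965  0.002]
 [ 0.    -0.002 -1.   ]]
turn [-0.004  0.001  0.712]
```

Emit:
step_arm([
  {"x":0.8,"y":-0.432,"z":0.12,"az":0.712,"grip":1},
  {"x":0.8,"y":-0.432,"z":0.12,"az":0.712,"grip":1},
  {"x":0.8,"y":-0.432,"z":0.12,"az":0.712,"grip":1},
  {"x":0.8,"y":-0.432,"z":0.12,"az":0.712,"grip":1},
  {"x":0.8,"y":-0.432,"z":0.12,"az":0.712,"grip":1},
  {"x":0.8,"y":-0.432,"z":0.12,"az":0.712,"grip":1},
  {"x":0.8,"y":-0.432,"z":0.12,"az":0.712,"grip":1},
  {"x":0.8,"y":-0.432,"z":0.12,"az":0.712,"grip":1},
  {"x":0.8,"y":-0.432,"z":0.12,"az":0.712,"grip":1},
  {"x":0.8,"y":-0.432,"z":0.12,"az":0.712,"grip":1},
  {"x":0.8,"y":-0.432,"z":0.12,"az":0.712,"grip":1},
  {"x":0.8,"y":-0.432,"z":0.12,"az":0.712,"grip":1},
], force=40)

```text
validation failed for argument at $.se...
```

Run:
```python
from h import *
import cv2
a=imaging.read_camera("top")["img"][200:350,360:560,::-1];b=imaging.read_camera("scene")["img"][130:280,100:300,::-1]
cv2.imwrite("pics/c2.png",cv2.resize(np.vstack([a,b]),None,fx=2,fy=2,interpolation=cv2.INTER_CUBIC)[:600])
f=-.054; m=np.array([.5179,-.2216]);e=np.array([.107,.994]);p=m-.117*e
s=bot.read_state();print(s["tool_pos"],s["width"],s["time"],s["wrist_force"])
rel([*p,.097],np.pi*np.array([np.cos(f),np.sin(f),0])*-1)
```

```text
[ 0.17653397 -0.65104046  0.23042656] 0.9991319660432597 0.2 [ 0.39834607 -0.15015244 -0.69900171]
shift [ 0.7986 -0.432   0.2675] R0
 [[ 0.965  0.262 -0.   ]
 [ 0.262 -0.965  0.001]
 [ 0.    -0.001 -1.   ]]
turn [-0.003  0.     0.712]
```

View pics/c2.png

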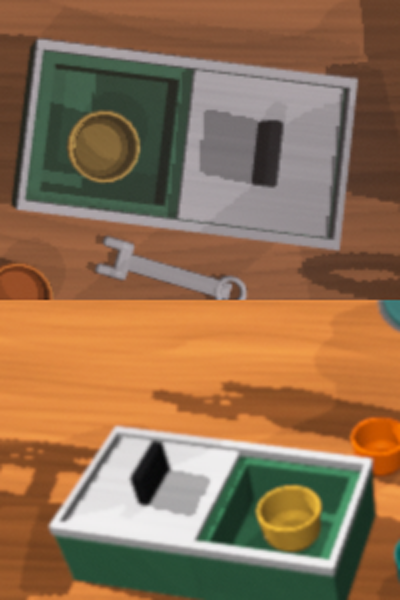

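The picture shows the arm hasn't moved and the cover is still parked, because the move was refused at validation. I'll try one row with every field given, to find out what the format needs.

Emit:
step_arm([
  {"x":0.08,"y":-0.043,"z":0.0,"ax":0.0,"ay":0.0,"az":0.0,"grip":1.0},
], force=40)

```text
time: 0.3
tool_pos: [0.2067, -0.6227, 0.2306]
tcp_rot: [3.114, 0.407, -0.003]
wrist_force: [0.7, 0.2, 0.6]
width: 0.858
grip_force: 0.0
```

Emit:
step_arm([
  {"x":0.72,"y":-0.389,"z":0.12,"ax":0.0,"ay":0.0,"az":0.712,"grip":1.0},
  {"x":0.72,"y":-0.389,"z":0.12,"ax":0.0,"ay":0.0,"az":0.712,"grip":1.0},
  {"x":0.72,"y":-0.389,"z":0.12,"ax":0.0,"ay":0.0,"az":0.712,"grip":1.0},
  {"x":0.72,"y":-0.389,"z":0.12,"ax":0.0,"ay":0.0,"az":0.712,"grip":1.0},
  {"x":0.72,"y":-0.389,"z":0.12,"ax":0.0,"ay":0.0,"az":0.712,"grip":1.0},
  {"x":0.72,"y":-0.389,"z":0.12,"ax":0.0,"ay":0.0,"az":0.712,"grip":1.0},
  {"x":0.72,"y":-0.389,"z":0.12,"ax":0.0,"ay":0.0,"az":0.712,"grip":1.0},
  {"x":0.72,"y":-0.389,"z":0.12,"ax":0.0,"ay":0.0,"az":0.712,"grip":1.0},
  {"x":0.72,"y":-0.389,"z":0.12,"ax":0.0,"ay":0.0,"az":0.712,"grip":1.0},
  {"x":0.72,"y":-0.389,"z":0.12,"ax":0.0,"ay":0.0,"az":0.712,"grip":1.0},
  {"x":0.72,"y":-0.389,"z":0.12,"ax":0.0,"ay":0.0,"az":0.712,"grip":1.0},
], force=40)

```text
time: 1.4
tool_pos: [0.5057, -0.3388, 0.1712]
tcp_rot: [3.137, -0.169, -0.001]
wrist_force: [-0.4, -0.2, 0.2]
width: 0.002
grip_force: 0.0
```

Run:
```python
from h import *
import cv2
a=imaging.read_camera("top")["img"][200:350,360:560,::-1];b=imaging.read_camera("scene")["img"][130:280,100:300,::-1]
cv2.imwrite("pics/c3.png",cv2.resize(np.hstack([a,b]),None,fx=2,fy=2,interpolation=cv2.INTER_CUBIC))
f=-.054; m=np.array([.5179,-.2216]);e=np.array([.107,.994]);p=m-.117*e
s=bot.read_state();print(s["tool_pos"],s["width"],s["time"],s["wrist_force"])
rel([*p,.097],np.pi*np.array([np.cos(f),np.sin(f),0])*-1)
```

```text
[ 0.50520511 -0.33973559  0.17157993] 0.0018432735943632655 1.5 [ 0.5080261  -0.11238491 -0.04525355]
shift [-0.     -0.0038  0.1492] R0
 [[ 0.994 -0.109 -0.   ]
 [-0.109 -0.994 -0.001]
 [-0.     0.001 -1.   ]]
turn [ 0.001  0.    -0.003]
```

View pics/c3.png

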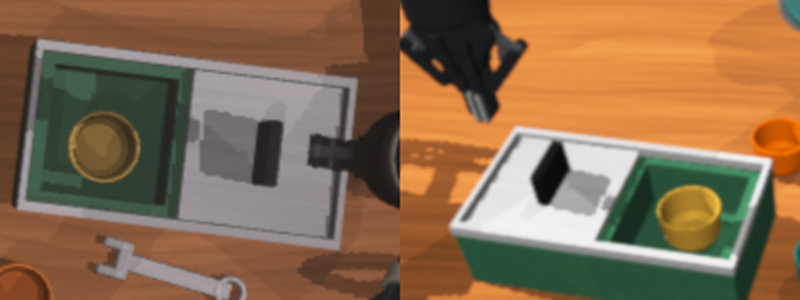

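The fingertips are behind the bar and in line with it. Next I lower behind it and push along the slide.

Emit:
step_arm([
  {"x":0.0,"y":0.0,"z":0.08,"ax":0.0,"ay":0.0,"az":0.0,"grip":1.0},
  {"x":0.0,"y":0.0,"z":0.148,"ax":0.0,"ay":0.0,"az":0.0,"grip":1.0},
  {"x":0.0,"y":0.0,"z":0.148,"ax":0.0,"ay":0.0,"az":0.0,"grip":1.0},
  {"x":0.0,"y":-0.03,"z":0.148,"ax":0.0,"ay":0.0,"az":0.0,"grip":1.0},
  {"x":0.0,"y":-0.06,"z":0.148,"ax":0.0,"ay":0.0,"az":0.0,"grip":1.0},
  {"x":0.0,"y":-0.1,"z":0.148,"ax":0.0,"ay":0.0,"az":0.0,"grip":1.0},
])

```text
time: 2.1
tool_pos: [0.5126, -0.2896, 0.0998]
tcp_rot: [3.133, -0.17, 0.005]
wrist_force: [-0.4, -3.1, -2.5]
width: -0.001
grip_force: 1.8
```

Emit:
step_arm([
  {"x":0.0,"y":-0.04,"z":0.0,"ax":0.0,"ay":0.0,"az":0.0,"grip":1.0},
  {"x":0.0,"y":-0.08,"z":0.0,"ax":0.0,"ay":0.0,"az":0.0,"grip":1.0},
  {"x":0.0,"y":-0.12,"z":0.0,"ax":0.0,"ay":0.0,"az":0.0,"grip":1.0},
  {"x":0.0,"y":-0.16,"z":0.0,"ax":0.0,"ay":0.0,"az":0.0,"grip":1.0},
  {"x":0.0,"y":-0.2,"z":0.0,"ax":0.0,"ay":0.0,"az":0.0,"grip":1.0},
  {"x":0.0,"y":-0.215,"z":0.0,"ax":0.0,"ay":0.0,"az":0.0,"grip":1.0},
  {"x":0.0,"y":-0.215,"z":0.0,"ax":0.0,"ay":0.0,"az":0.0,"grip":1.0},
])

```text
time: 2.8
tool_pos: [0.5243, -0.1806, 0.0993]
tcp_rot: [3.137, -0.166, 0.005]
wrist_force: [-0.4, -0.3, -0.4]
width: -0.002
grip_force: 0.0
```

Emit:
step_arm([
  {"x":0.0,"y":-0.008,"z":0.0,"ax":0.0,"ay":0.0,"az":0.0,"grip":1.0},
  {"x":0.0,"y":-0.016,"z":0.0,"ax":0.0,"ay":0.0,"az":0.0,"grip":1.0},
  {"x":0.0,"y":-0.016,"z":0.0,"ax":0.0,"ay":0.0,"az":0.0,"grip":1.0},
])

```text
time: 3.1
tool_pos: [0.5245, -0.1741, 0.0979]
tcp_rot: [3.137, -0.17, 0.002]
wrist_force: [1.3, -1.9, 0.8]
width: -0.001
grip_force: 0.5
```

Emit:
step_arm([
  {"x":0.0,"y":-0.006,"z":0.0,"ax":0.0,"ay":0.0,"az":0.0,"grip":1.0},
  {"x":0.0,"y":-0.012,"z":0.0,"ax":0.0,"ay":0.0,"az":0.0,"grip":1.0},
  {"x":0.0,"y":-0.012,"z":0.0,"ax":0.0,"ay":0.0,"az":0.0,"grip":1.0},
])

```text
time: 3.4
tool_pos: [0.5248, -0.1708, 0.0977]
tcp_rot: [3.132, -0.168, 0.001]
wrist_force: [-2.2, -11.9, 1.8]
width: -0.003
grip_force: 6.0
```

Emit:
step_arm([
  {"x":0.0,"y":0.02,"z":0.0,"ax":0.0,"ay":0.0,"az":0.0,"grip":1.0},
  {"x":0.0,"y":0.03,"z":-0.08,"ax":0.0,"ay":0.0,"az":0.0,"grip":1.0},
  {"x":0.0,"y":0.03,"z":-0.18,"ax":0.0,"ay":0.0,"az":0.0,"grip":1.0},
  {"x":0.0,"y":0.03,"z":-0.25,"ax":0.0,"ay":0.0,"az":0.0,"grip":1.0},
  {"x":0.0,"y":0.03,"z":-0.25,"ax":0.0,"ay":0.0,"az":0.0,"grip":1.0},
])

```text
time: 3.9
tool_pos: [0.5265, -0.1839, 0.2287]
tcp_rot: [3.135, -0.17, 0.016]
wrist_force: [0.4, 0.6, -0.2]
width: 0.001
grip_force: 0.0
```

Run:
```python
from h import *
s=bot.read_state();print(s["tool_pos"],s["time"],s["wrist_force"])
rel([.441,.2165,.22])
```

```text
[ 0.52649449 -0.18388144  0.22870925] 3.9 [ 0.425993    0.56008319 -0.17049333]
shift [-0.2569 -0.7776  0.0135] R0
 [[ 0.994 -0.108  0.01 ]
 [-0.108 -0.994 -0.003]
 [ 0.01   0.002 -1.   ]]
```

Emit:
step_arm([
  {"x":-0.257,"y":-0.778,"z":0.0,"ax":0.0,"ay":0.0,"az":0.0,"grip":1.0},
  {"x":-0.257,"y":-0.778,"z":0.0,"ax":0.0,"ay":0.0,"az":0.0,"grip":1.0},
  {"x":-0.257,"y":-0.778,"z":0.0,"ax":0.0,"ay":0.0,"az":0.0,"grip":1.0},
  {"x":-0.257,"y":-0.778,"z":0.0,"ax":0.0,"ay":0.0,"az":0.0,"grip":1.0},
  {"x":-0.257,"y":-0.778,"z":0.0,"ax":0.0,"ay":0.0,"az":0.0,"grip":1.0},
  {"x":-0.257,"y":-0.778,"z":0.0,"ax":0.0,"ay":0.0,"az":0.0,"grip":1.0},
  {"x":-0.257,"y":-0.778,"z":0.0,"ax":0.0,"ay":0.0,"az":0.0,"grip":1.0},
  {"x":-0.257,"y":-0.778,"z":0.0,"ax":0.0,"ay":0.0,"az":0.0,"grip":1.0},
  {"x":-0.257,"y":-0.778,"z":0.0,"ax":0.0,"ay":0.0,"az":0.0,"grip":1.0},
  {"x":-0.257,"y":-0.778,"z":0.0,"ax":0.0,"ay":0.0,"az":0.0,"grip":1.0},
])

```text
time: 4.9
tool_pos: [0.4358, 0.2191, 0.2209]
tcp_rot: [3.136, -0.164, -0.004]
wrist_force: [-0.4, 0.5, -0.1]
width: 0.001
grip_force: 0.0
```

Run:
```python
from h import *
import cv2
a=imaging.read_camera("top")["img"];b=imaging.read_camera("scene")["img"]
r=lambda x:cv2.resize(x[:,:,::-1],None,fx=2,fy=2,interpolation=cv2.INTER_CUBIC)
cv2.imwrite("pics/c4.png",np.vstack([r(a[200:350,150:550]),r(b[130:280,100:500])]))
rel([.441,.2165,.092])
```

```text
shift [ 0.0089 -0.0004  0.2585] R0
 [[ 0.994 -0.108 -0.002]
 [-0.108 -0.994 -0.001]
 [-0.002  0.002 -1.   ]]
```

View pics/c4.png

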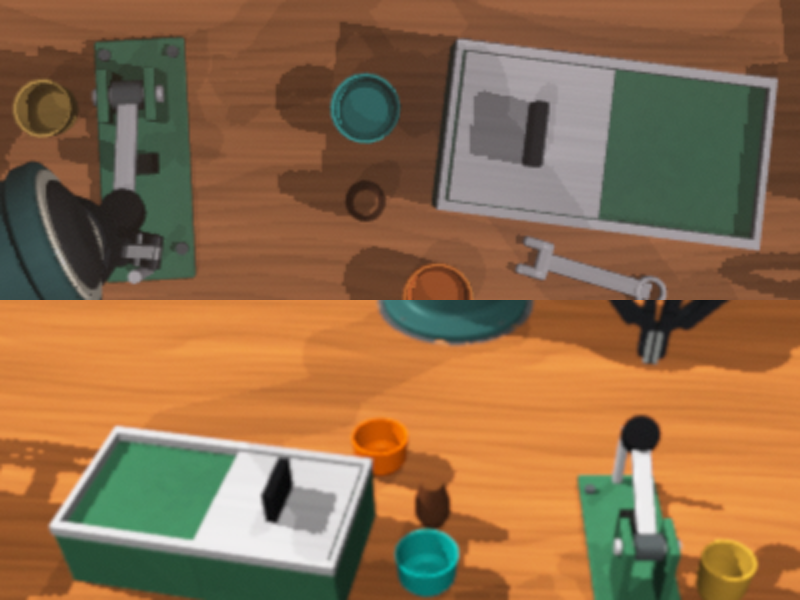

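The cover looks shut: the chamber is covered and the plate's leading edge lies along the +y rail. The bar top is near (420.5,266.5). I'll check the slide value before pressing.

Run:
```python
from h import *
m=np.array([.5179,-.2216]);e=np.array([-np.sin(-.1076),np.cos(.1076)])
for u in(419.5,420.5):print((back((u,266.5),.122)[:2]-m)@e+.07)
print((back((150+614/2,200+70/2),.082)[:2]-m)@e+.14,(back((150+600/2,200+215/2),.082)[:2]-m)@e+.14)
```

```text
0.1396470161155712
0.1378610888612256
0.14039015723246004 0.13844682783190257
```

The slide reads about 0.139, so the cover is shut. Now I press.

Emit:
step_arm([
  {"x":0.009,"y":0.0,"z":0.08,"ax":0.0,"ay":0.0,"az":0.0,"grip":1.0},
  {"x":0.009,"y":0.0,"z":0.13,"ax":0.0,"ay":0.0,"az":0.0,"grip":1.0},
  {"x":0.009,"y":0.0,"z":0.16,"ax":0.0,"ay":0.0,"az":0.0,"grip":1.0},
  {"x":0.009,"y":0.0,"z":0.18,"ax":0.0,"ay":0.0,"az":0.0,"grip":1.0},
  {"x":0.009,"y":0.0,"z":0.2,"ax":0.0,"ay":0.0,"az":0.0,"grip":1.0},
  {"x":0.009,"y":0.0,"z":0.22,"ax":0.0,"ay":0.0,"az":0.0,"grip":1.0},
  {"x":0.009,"y":0.0,"z":0.235,"ax":0.0,"ay":0.0,"az":0.0,"grip":1.0},
  {"x":0.009,"y":0.0,"z":0.25,"ax":0.0,"ay":0.0,"az":0.0,"grip":1.0},
  {"x":0.009,"y":0.0,"z":0.26,"ax":0.0,"ay":0.0,"az":0.0,"grip":1.0},
  {"x":0.009,"y":0.0,"z":0.26,"ax":0.0,"ay":0.0,"az":0.0,"grip":1.0},
  {"x":0.009,"y":0.0,"z":0.26,"ax":0.0,"ay":0.0,"az":0.0,"grip":1.0},
])

```text
time: 6.1
tool_pos: [0.4412, 0.2163, 0.093]
tcp_rot: [3.136, -0.173, -0.003]
wrist_force: [-5.6, -1.2, 8.4]
width: 0.003
grip_force: 4.2
```

Run:
```python
from h import *
import cv2
b=imaging.read_camera("scene")["img"]; a=imaging.read_camera("top")["img"]
r=lambda x:cv2.resize(x[:,:,::-1],None,fx=4,fy=4,interpolation=cv2.INTER_CUBIC)
cv2.imwrite("pics/c5.png",np.hstack([r(b[170:310,380:480]),r(a[210:350,170:270])]))
s=bot.read_state();print(s["tool_pos"],s["wrist_force"],s["time"])
```

```text
[0.44127396 0.21635396 0.09312709] [-7.29632913 -0.6589151   7.83540602] 6.2
```

View pics/c5.png

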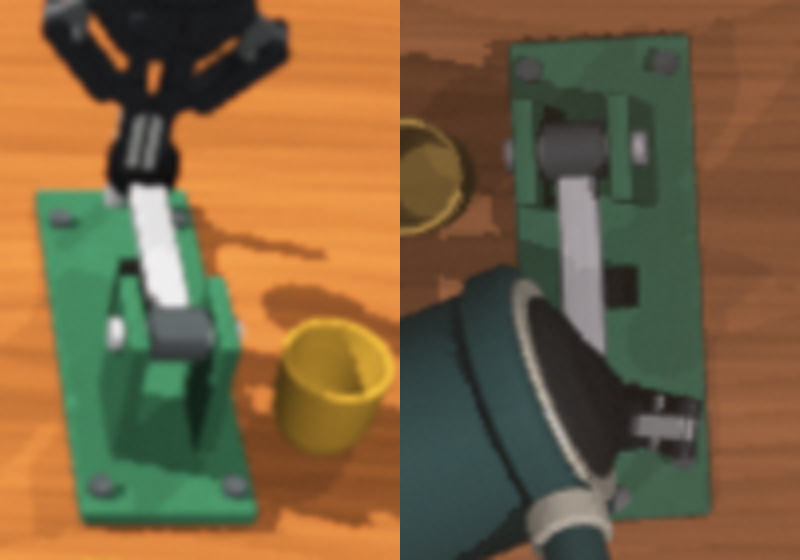

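The fingertips rest on the pad with the lever level (tip z = 93 mm, about 8 N upward). I'll hold there for a while, then hand in.

Emit:
step_arm([
  {"x":0.0,"y":0.0,"z":0.0,"ax":0.0,"ay":0.0,"az":0.0,"grip":1.0},
  {"x":0.0,"y":0.0,"z":0.0,"ax":0.0,"ay":0.0,"az":0.0,"grip":1.0},
  {"x":0.0,"y":0.0,"z":0.0,"ax":0.0,"ay":0.0,"az":0.0,"grip":1.0},
  {"x":0.0,"y":0.0,"z":0.0,"ax":0.0,"ay":0.0,"az":0.0,"grip":1.0},
  {"x":0.0,"y":0.0,"z":0.0,"ax":0.0,"ay":0.0,"az":0.0,"grip":1.0},
  {"x":0.0,"y":0.0,"z":0.0,"ax":0.0,"ay":0.0,"az":0.0,"grip":1.0},
  {"x":0.0,"y":0.0,"z":0.0,"ax":0.0,"ay":0.0,"az":0.0,"grip":1.0},
  {"x":0.0,"y":0.0,"z":0.0,"ax":0.0,"ay":0.0,"az":0.0,"grip":1.0},
])

```text
time: 7.0
tool_pos: [0.4413, 0.2163, 0.0932]
tcp_rot: [3.137, -0.172, -0.003]
wrist_force: [-6.4, -1.3, 8.0]
width: -0.001
grip_force: 4.2
```

```bash
python3 -c "
from workcell import bot
print(bot.finish_job())"
```

```text
the job is handed in; nothing more can be done
None
```

I handed the job in at about 7 s with the cover shut (slide about 0.139 m from the camera image) and the fingers still holding the lever level (tip at 93 mm, about 8 N); no verdict came back.

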